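Set out the condiment caddy for lunch

TASK

Set out the wooden condiment caddy for lunch: stand the chilli jar in the front row between the soy dish and the toothpick pot, with its lid on; stand the sauce bottle in the back cell right behind the soy dish, the chopstick cup in the back cell right behind the toothpick pot, and the pepper shaker between those two, behind the jar. The front row is the one nearest the robot. Everything stands upright on the floor of its own cell; set everything down gently, without dropping it, and leave the soy dish and the toothpick pot where they are.

Things in the scene. Friction and masses are not known exactly. Their poses are not given: they have to be found in the camera images.
- caddy: Fixed low brown wooden caddy, 179 (x) by 266 mm (y), with 2 rows of 3 cells, each 82 mm square. Origin: centre of its underside; x to the back row (away from the robot), y to the left, yaw within 0.25 rad. Cell centres: x -43.5 (front) or +43.5 (back), y +87, 0 or -87 mm. Floor 6 mm up; 5 mm walls and partitions, tops 30 mm up (the two ends 38, with wire grips 20 mm out).
- soy_dish: Small white ceramic soy dish, 72 mm wide at the rim, 28 mm high. Origin: centre of its underside, z up. It stands loose in the left or the right cell of the caddy's front row and stays there.
- toothpick_pot: Small bamboo pot full of toothpicks, 40 mm across, 52 mm high, toothpicks to 66 mm. Origin: centre of its underside, z up. It stands loose in the caddy's front row, in the end cell away from the soy dish, and stays there.
- chilli_jar: Open brown-red earthenware jar with straight round sides, 62 mm across, 68 mm high, wall 5 mm (mouth 52 mm), empty, about 260 g, standing upright on the counter. Origin: centre of its underside, z up; round, so its yaw does not matter.
- jar_lid: Earthenware lid of the jar, lying knob up on the counter: disc 61 mm across, rim 6 to 11 mm up, over a plug 43 mm across and 6 mm deep; knob 18 mm across from 26 to 37 mm up (neck 16 mm), top at 39 mm; about 70 g. Origin: centre of the plug's underside, z up. Seated, the plug is in the mouth (4 mm play all round) and its origin is 62 mm above the jar's.
- sauce_bottle: Amber glass sauce bottle with a black screw cap, 150 mm high: body 56 mm across up to 82 mm, shoulder, neck 29 mm across from 104 to 120 mm, cap 31 mm across from 120 to 150 mm; about 300 g, upright on the counter. Origin: centre of its underside, z up.
- chopstick_cup: Bamboo chopstick cup, open and empty, a straight tube 62 mm across, 100 mm high, wall 5 mm; about 160 g, upright on the counter. Origin: centre of its underside, z up.
- pepper_shaker: Steel pepper shaker, a straight round body 48 mm across with a domed top from 78 mm up, 89 mm high; about 140 g, upright on the counter. Origin: centre of its underside, z up.
Mind the look-alikes: they are no part of the job. What is shaped like the toothpick_pot but blue is not meant.

How it is judged (in metres and radians):
At the end, for the whole second after the job is handed in: Jar, shaker, bottle and cup in the cells named, soy dish and toothpick pot in theirs: each within 20 mm of the cell's centre along both caddy axes, under 9.5 mm up, upright to 0.1 rad. Lid on the jar: axes within 7 mm, origin 59 to 65 mm above the jar's, level to 0.1 rad. All at rest (((x of soy_dish in the frame of caddy between -0.0635 and -0.0235 m and y of soy_dish in the frame of caddy between 0.067 and 0.107 m and z of each of soy_dish, toothpick_pot, sauce_bottle, chopstick_cup in the frame of caddy below 0.0095 m and angle between each of soy_dish, toothpick_pot, sauce_bottle, chopstick_cup's own z axis and vertical below 0.1 rad and x of toothpick_pot in the frame of caddy between -0.0635 and -0.0235 m and y of toothpick_pot in the frame of caddy between -0.107 and -0.067 m and x of sauce_bottle in the frame of caddy between 0.0235 and 0.0635 m and y of sauce_bottle in the frame of caddy between 0.067 and 0.107 m and x of chopstick_cup in the frame of caddy between 0.0235 and 0.0635 m and y of chopstick_cup in the frame of caddy between -0.107 and -0.067 m) or (x of soy_dish in the frame of caddy between -0.0635 and -0.0235 m and y of soy_dish in the frame of caddy between -0.107 and -0.067 m and z of each of soy_dish, toothpick_pot, sauce_bottle, chopstick_cup in the frame of caddy below 0.0095 m and angle between each of soy_dish, toothpick_pot, sauce_bottle, chopstick_cup's own z axis and vertical below 0.1 rad and x of toothpick_pot in the frame of caddy between -0.0635 and -0.0235 m and y of toothpick_pot in the frame of caddy between 0.067 and 0.107 m and x of sauce_bottle in the frame of caddy between 0.0235 and 0.0635 m and y of sauce_bottle in the frame of caddy between -0.107 and -0.067 m and x of chopstick_cup in the frame of caddy between 0.0235 and 0.0635 m and y of chopstick_cup in the frame of caddy between 0.067 and 0.107 m)) and x of chilli_jar in the frame of caddy between -0.0635 and -0.0235 m and y of chilli_jar in the frame of caddy between -0.02 and 0.02 m and z of each of chilli_jar, pepper_shaker in the frame of caddy below 0.0095 m and angle between each of chilli_jar, pepper_shaker, jar_lid's own z axis and vertical below 0.1 rad and x of pepper_shaker in the frame of caddy between 0.0235 and 0.0635 m and y of pepper_shaker in the frame of caddy between -0.02 and 0.02 m and horizontal distance between jar_lid and chilli_jar below 0.007 m and z of jar_lid in the frame of chilli_jar between 0.059 and 0.065 m and linear speed of each of chilli_jar, jar_lid, sauce_bottle, chopstick_cup, pepper_shaker below 0.01 m/s); the robot touches nothing.
It fails at once if the soy dish is moved by more than 20 mm (distance of soy_dish from where it was at the start of the episode above 0.02 m).
It fails at once if the toothpick pot is moved by more than 20 mm (distance of toothpick_pot from where it was at the start of the episode above 0.02 m).
It fails at once if something is dropped (falls free, touching nothing, faster than 0.6 m/s: from more than about 20 mm) ((linear speed of chilli_jar above 0.6 m/s and contact force between chilli_jar and anything else below 0.05 N) or (linear speed of jar_lid above 0.6 m/s and contact force between jar_lid and anything else below 0.05 N) or (linear speed of sauce_bottle above 0.6 m/s and contact force between sauce_bottle and anything else below 0.05 N) or (linear speed of chopstick_cup above 0.6 m/s and contact force between chopstick_cup and anything else below 0.05 N) or (linear speed of pepper_shaker above 0.6 m/s and contact force between pepper_shaker and anything else below 0.05 N)).
It also fails if it takes over 128 s, if anything falls off the work surface, if the arm or the gripper's body presses on something with over 40 N, if the wrist force passes 120 N, or if a joint passes its speed limit or range.

ROBOT

A 6-joint arm with a two-finger parallel gripper is mounted at the origin on the work surface. World frame = base frame: x ahead of the robot, y to its left, z up, the work surface at z = 0. Lengths are in mm, angles in degrees, forces in N, time in s.
With the tool pointing down it reaches from about 350 to 850 mm from the base axis. Payload 8.1 kg.
Tool frame: the origin (TCP) lies midway between the tips of the shut fingers; the grasp point (between the pads) lies 19 mm behind it; z points along the fingers, y is the line along which they close (so a half turn about z gives the same grasp; the last joint's range is limited). The gripper opens to 85 mm and grips with 20 to 120 N. Pads are 22 mm wide; open, the fingers measure 114 mm over their backs; the gripper's body (76 mm by 85 mm) begins 54 mm behind the grasp point. The pads swing forward as they close: fully open they stand 13 mm farther back than shut.
Start: joints at [69.706, 7.471, 85.268, -0, 87.261, -4.893], TCP at [159.323, 578.465, 231.292] pointing down, gripper open.
Joint ranges: [-169.43, 169.43], [-51.17, 129.36], [1.28, 143.12], [-76.62, 256.62], [0, 156.53], [-152.29, 152.29]. Speed limits (degrees/s): [136.94, 136.94, 159.86, 180, 180, 180].

INTERFACE

Orientations are given as [roll, pitch, yaw] about the fixed x, y, z axes, in that order (R = Rz(yaw) Ry(pitch) Rx(roll)).
In Python, from bench import r, optics, workorder gives the robot as it stands.
- The arm moves only by the tool shift_gripper, called after ">>>" by a JSON object that holds its "op" and its "data", one argument or row to a line. Schema: {"type":"object","properties":{"increments":{"type":"array","items":{"type":"array","items":{"type":"array","items":{"type":"number"},"minItems":7,"maxItems":7},"minItems":1,"maxItems":8},"minItems":1,"maxItems":1},"grip_n":{"type":"number"},"only":{"type":"string"},"quiet":{"type":"boolean"},"lines":{"type":"string"}},"required":["increments"],"additionalProperties":false}. increments is a list that holds a single list of rows (three levels of brackets), with 1 to 8 rows, each of 7 numbers: a rotation vector rx, ry, rz in degrees, then dx, dy, dz in mm, then the finger opening in mm; each row is the pose to reach, as a shift and turn from the pose commanded when the call began, along the tool's axes at that moment; what a row does not reach only later rows make up. A row lasts 1/8 s, in which the tool goes at most 62.5 mm and 10.7 degrees, less where a joint would pass 70% of its speed; a pose out of reach is approached as far as the arm can. The fingers move at their own pace and stop on an object; grip_n is the grip in N (left out, the last holds). Time passes only in rows, so rows that do not move let the fingers close. The tool returns the time, the measured TCP pose, the force, the opening and the grip force at its end. only (a regular expression) keeps the lines of the reply that match it, lines (a string "A,B") keeps lines A to B, and quiet returns only ok. Input that does not fit is refused with a message, and nothing moves.
- r.sense(): the state, without advancing time (a new reading comes with each control period).
- optics.snapshot(name): name is "side" or "top"; returns a dict with "pixels" (384x512x3 uint8, blue, green, red), "fx", "fy", "cx", "cy" (pixels), "pose" (4x4, takes a point from camera to world coordinates). Camera axes: x right, y up, looking along -z (the intrinsics and any distortion apply to the point x, -y, -z); pixel columns grow to the right and rows downward; lengths in mm; the calibration is good to about 2 mm. A picture is of the moment at which its call begins. There is no depth.
- workorder.hand_in(): hands the job in; it is judged then, once.
The state is a dict: "time": time; "joint_pos": joint angles; "qd": joint speeds; "joint_efforts": joint torques, N m; "tool_pos": TCP position; "tcp_rot": TCP orientation; "ft_force": force on the tool from outside, world axes, zero at the start; "wrist_torque": the same for the moment, N m; "finger_gap": finger opening in mm; "grip_force": force on a finger pad.
Only numpy, scipy, OpenCV 4.12 (cv2) and the standard library are available. Lean on these libraries where they do the work, as an engineer would, in place of code of your own. Each camera call takes 0.05 s, during which the arm holds its last target. There are 200 camera calls.

## Working session

There is one attempt and no reset: what is moved stays moved. The work goes in short steps, Python scripts to look and compute and a tool call to move; the robot and the scene stay as the last step left them, time stands still between calls to the robot, and variables do not carry over. Pictures are saved under pics/ and viewed, at most 14 in all, crops included, and the job is handed in when it is done.

```bash
mkdir -p pics; ls; python3 - <<'E'
from bench import r, optics, workorder
import cv2,numpy as np
np.set_printoptions(precision=4,suppress=True)
for n in("top","side"):
    s=optics.snapshot(n); cv2.imwrite(f"pics/{n}0.png",s["pixels"]); print({k:v for k,v in s.items() if k!="pixels"})
print(r.sense())
E
```

```text
pics
{'fx': 389.1862009572383, 'fy': 389.1862009572383, 'cx': 255.7185107436676, 'cy': 191.18817337041554, 'pose': array([[  -0.0074,    0.9897,   -0.1433,  313.2856],
       [  -0.9995,   -0.0115,   -0.0278,  -15.6208],
       [  -0.0291,    0.143 ,    0.9893, 1249.1213],
       [   0.    ,    0.    ,    0.    ,    1.    ]])}
{'fx': 407.3995639944245, 'fy': 407.3995639944245, 'cx': 255.16927629095483, 'cy': 190.66749875671135, 'pose': array([[   0.717 ,    0.3497,   -0.603 , -292.8361],
       [  -0.697 ,    0.3738,   -0.612 , -756.3523],
       [   0.0114,    0.8591,    0.5117,  697.512 ],
       [   0.    ,    0.    ,    0.    ,    1.    ]])}
{'time': 0.1, 'joint_pos': array([69.7051,  7.5119, 85.3237,  0.0011, 87.2617, -4.892 ]), 'qd': array([ 0.0591, -0.1322, -0.0544,  0.0107,  0.0052,  0.0799]), 'joint_efforts': array([  0.0011, -57.0957, -50.1938,  -0.0002,   0.0082,   0.    ]), 'tool_pos': array([159.1499, 577.9891, 230.3314]), 'tcp_rot': array([-179.9032,   -0.0094,  164.597 ]), 'ft_force': array([ 0.5611,  0.8775, -0.3672]), 'wrist_torque': array([-0.0148,  0.041 ,  0.0507]), 'grip_force': 0.0, 'finger_gap': 85.78971485798758}
```

View pics/top0.png

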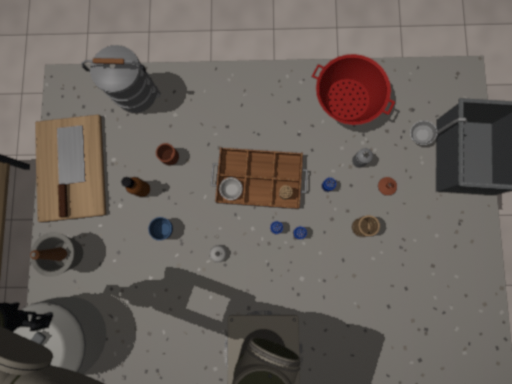

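View pics/side0.png

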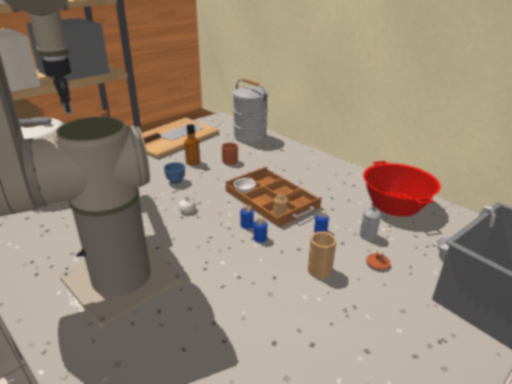

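Top view: the caddy is at about (260,178) with the soy dish front-left (231,188) and the toothpick pot front-right (286,191). The parts to move are the jar (168,154), bottle (137,187), cup (369,226), shaker (363,157) and lid (388,186). The look-alikes are the blue pots (277,228), (300,233) and (330,185); the blue cup (161,228) and white item (218,253) aren't part of the job. An enlarged crop should confirm this.

```bash
cat > h.py <<'E'
import cv2,numpy as np
from bench import r,optics
from scipy.spatial.transform import Rotation as Ro
np.set_printoptions(precision=1,suppress=True)
def ray(s,uv,z):
    "pixel -> world point on plane z"
    d=s["pose"][:3,:3]@[(uv[0]-s["cx"])/s["fx"],-(uv[1]-s["cy"])/s["fy"],-1]; o=s["pose"][:3,3]
    return (o+d*(z-o[2])/d[2])
def proj(s,p):
    c=s["pose"][:3,:3].T@(np.array(p,float)-s["pose"][:3,3]); return np.array([s["cx"]+s["fx"]*c[0]/-c[2], s["cy"]+s["fy"]*c[1]/c[2]])
def tool(p,yaw=None):
    "shift in tool axes from the present pose to world TCP p, and turn about tool z for world yaw"
    st=r.sense(); R=Ro.from_euler('xyz',st["tcp_rot"],degrees=True)
    print("t",round(st["time"],2),"shift",R.inv().apply(np.array(p)-st["tool_pos"]))
E
python3 - <<'E'
from h import *
s=optics.snapshot("top");im=s["pixels"]
a=cv2.resize(im[130:250,110:310],None,fx=4,fy=4,interpolation=cv2.INTER_CUBIC)
b=cv2.resize(im[130:250,310:450],None,fx=4,fy=4,interpolation=cv2.INTER_CUBIC)
cv2.imwrite("pics/c1.png",a);cv2.imwrite("pics/c2.png",b)
E
```

```text
(no output)
```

View pics/c1.png

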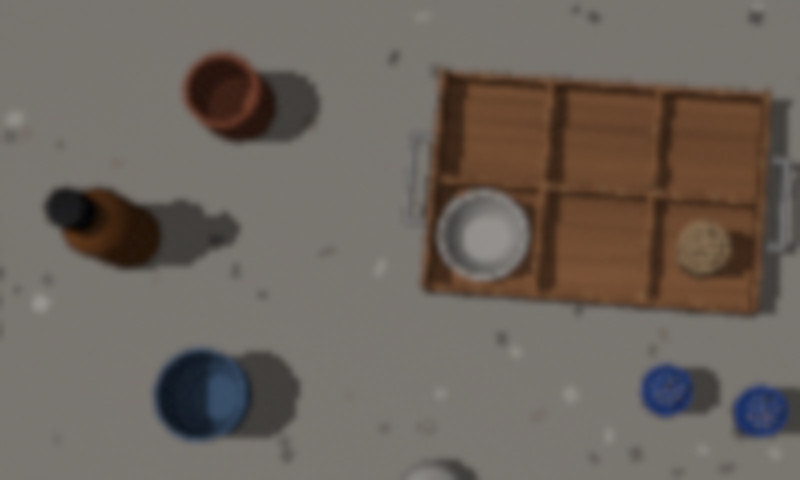

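View pics/c2.png

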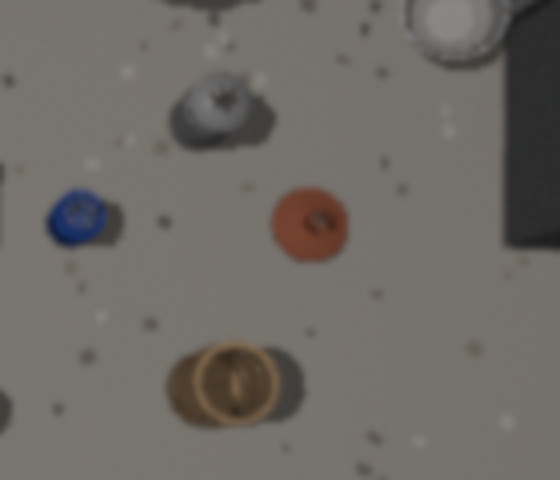

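The crops confirm it. Crop 1: brown-red open jar with rim centre (222,90), bottle cap (67,209), dish (485,235), bamboo pot (703,247) and two blue look-alikes. Crop 2: shaker top (222,98), lid (310,225), cup rim (238,383) and a third blue pot.

```bash
python3 - <<'E'
from h import *
s=optics.snapshot("top");q=optics.snapshot("side")
def c(U,V,o): return ((U+.5)/4-.5+o,(V+.5)/4-.5+130)
P={"jar":(222,90,110,68),"cap":(67,209,110,150),"shk":(222,98,310,89),"lid":(310,225,310,9),"knob":(321,221,310,39),"cup":(238,383,310,100),"dish":(485,235,110,34),"pot":(703,247,110,70),
"TL":(440,72,110,38),"TR":(770,95,110,38),"BL":(424,290,110,38),"BR":(757,313,110,38)}
for k,(U,V,o,z) in P.items():
    p=ray(s,c(U,V,o),z); print(k,p,"side px",proj(q,p))
K=np.array([ray(s,c(*P[k][:3]),38)[:2] for k in("TL","TR","BL","BR")])
ctr=K.mean(0); ex=(K[0]+K[1]-K[2]-K[3]); ey=K[0]+K[2]-K[1]-K[3]
print(ctr,np.degrees(np.arctan2(ex[1],ex[0])),np.degrees(np.arctan2(-ey[0],ey[1])),np.linalg.norm(ex)/2,np.linalg.norm(ey)/2)
im=q["pixels"]
cv2.imwrite("pics/s1.png",cv2.resize(im[110:210,160:340],None,fx=4.4,fy=4.4,interpolation=cv2.INTER_CUBIC))
cv2.imwrite("pics/s2.png",cv2.resize(im[180:290,290:420],None,fx=5,fy=5,interpolation=cv2.INTER_CUBIC))
E
```

```text
jar [611.4 300.7  68. ] side px [229.5 144.8]
cap [504.1 389.3 150. ] side px [190.1 124.7]
shk [ 590.9 -315.5   89. ] side px [372.  208.6]
lid [ 505.2 -401.     9. ] side px [377.9 260.3]
knob [ 503.6 -400.4   39. ] side px [379.3 251.3]
cup [ 374.9 -314.2  100. ] side px [323.3 238.3]
dish [499.2  97.1  34. ] side px [244.7 182.8]
pot [482.5 -73.2  70. ] side px [279.7 194.9]
TL [631.2 133.1  38. ] side px [265.1 165.5]
TR [ 608.5 -130.1   38. ] side px [320.3 196.2]
BL [455.5 144.7  38. ] side px [225.1 181. ]
BR [ 434.6 -115.8   38. ] side px [278.7 216. ]
[532.4   8. ] -4.241324634015908 -4.757492346741989 175.26684372510312 262.72583538538504
```

View pics/s1.png

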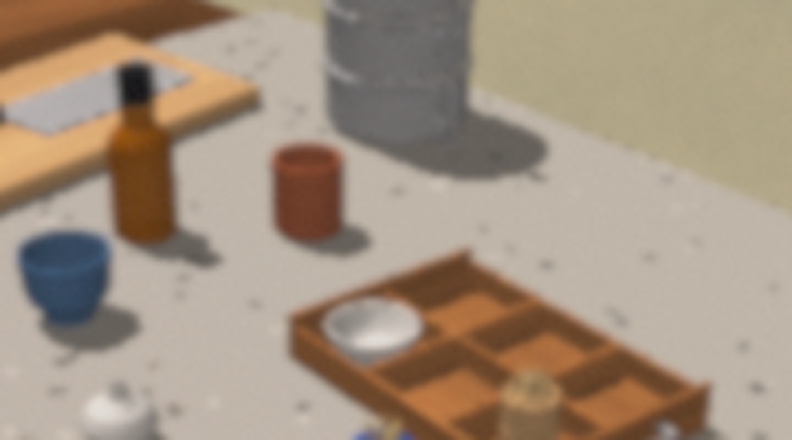

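View pics/s2.png

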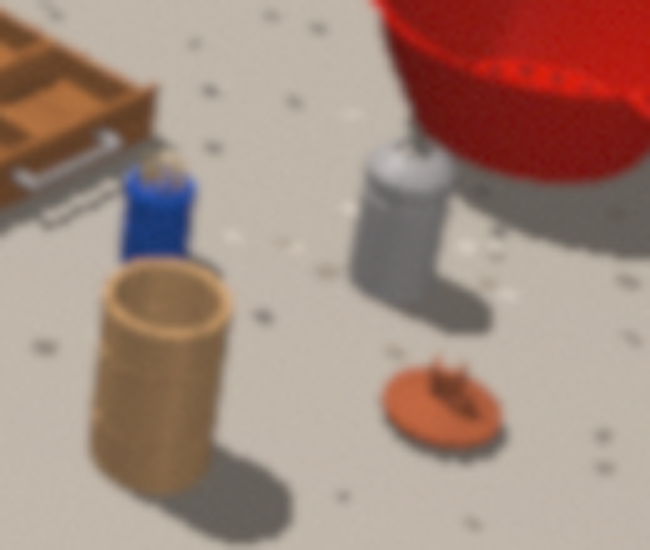

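Layout: the dish is front-left, so the bottle goes back-left, the cup back-right, the shaker back-middle and the jar front-middle. I'll turn the tool to yaw 90, where tool x is world y, tool y is world x and tool z is down. First move: above the bottle.

>>> {"op": "shift_gripper", "data": {
  "increments": [
    [[0, 0, 74.6, -382, -92.4, 0, 60], [0, 0, 74.6, -382, -92.4, 0, 60], [0, 0, 74.6, -382, -92.4, 0, 60], [0, 0, 74.6, -382, -92.4, 0, 60], [0, 0, 74.6, -382, -92.4, 0, 60], [0, 0, 74.6, -382, -92.4, 0, 60], [0, 0, 74.6, -382, -92.4, 0, 60], [0, 0, 74.6, -382, -92.4, 0, 60]]
  ],
  "grip_n": 40
}}

```text
time: 1.25
tool_pos: [504.1, 386.8, 230.8]
tcp_rot: [-180.0, 0.0, 89.9]
ft_force: [-0.8, 0.3, 0.3]
finger_gap: 60.2
grip_force: 0.0
```

>>> {"op": "shift_gripper", "data": {
  "increments": [
    [[0, 0, 0, 0, 0, 0, 60], [0, 0, 0, 0, 0, 0, 60]]
  ]
}}

```text
time: 1.5
tool_pos: [501.9, 388.9, 231.4]
tcp_rot: [-180.0, -0.0, 90.2]
ft_force: [0.8, -0.5, -0.6]
finger_gap: 59.8
grip_force: 0.0
```

```bash
python3 -c "
from h import *
tool([503,388,118])"
```

```text
t 1.5 shift [ -1.    1.1 113.4]
```

>>> {"op": "shift_gripper", "data": {
  "increments": [
    [[0, 0, 0, 0, 0, 40, 60], [0, 0, 0, 0, 0, 80, 60], [0, 0, 0, 0, 0, 105, 60], [0, 0, 0, 0, 0, 114, 60], [0, 0, 0, 0, 0, 114, 60], [0, 0, 0, 0, 0, 114, 28], [0, 0, 0, 0, 0, 114, 28], [0, 0, 0, 0, 0, 114, 28]]
  ],
  "grip_n": 50
}}

```text
time: 2.5
tool_pos: [504.4, 388.6, 119.3]
tcp_rot: [179.8, -0.1, 90.0]
ft_force: [1.6, -0.6, 5.9]
finger_gap: 29.8
grip_force: 49.9
```

>>> {"op": "shift_gripper", "data": {
  "increments": [
    [[0, 0, 0, 0, 0, 0, 28], [0, 0, 0, 0, 0, 0, 28], [0, 0, 0, 0, 0, -5, 28], [0, 0, 0, 0, 0, -20, 28], [0, 0, 0, 0, 0, -50, 28], [0, 0, 0, 0, 0, -80, 28], [0, 0, 0, 0, 0, -90, 28], [0, 0, 0, 0, 0, -90, 28]]
  ],
  "grip_n": 50
}}

```text
time: 3.5
tool_pos: [503.3, 388.1, 208.0]
tcp_rot: [179.9, -0.0, 90.0]
ft_force: [-0.9, 0.5, -2.9]
finger_gap: 29.8
grip_force: 49.8
```

```bash
python3 - <<'E'
from h import *
s=optics.snapshot("side");cv2.imwrite("pics/b1.png",cv2.resize(s["pixels"][60:220,140:340],None,fx=3,fy=3))
E
```

```text
(no output)
```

View pics/b1.png

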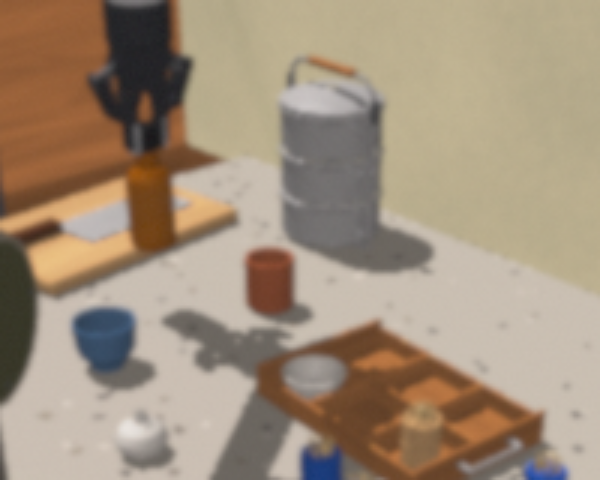

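Bottle is held upright at crop (150,200), about 90 mm up. Carry it to the back-left cell and lower.

>>> {"op": "shift_gripper", "data": {
  "increments": [
    [[0, 0, 0, -30, 8, 0, 28], [0, 0, 0, -85, 22, 0, 28], [0, 0, 0, -143, 38, 0, 28], [0, 0, 0, -200, 53, 0, 28], [0, 0, 0, -250, 66, 0, 28], [0, 0, 0, -285, 75, 0, 28], [0, 0, 0, -297.5, 78.5, 0, 28], [0, 0, 0, -297.5, 78.5, 0, 28]]
  ]
}}

```text
time: 4.55
tool_pos: [581.0, 90.0, 205.9]
tcp_rot: [-179.9, -0.0, 89.9]
ft_force: [-0.2, 0.6, -2.0]
finger_gap: 29.8
grip_force: 49.9
```

>>> {"op": "shift_gripper", "data": {
  "increments": [
    [[0, 0, 0, 0, 0, 20, 28], [0, 0, 0, 0, 0, 45, 28], [0, 0, 0, 0, 0, 65, 28], [0, 0, 0, 0, 0, 75, 28], [0, 0, 0, 0, 0, 80, 28], [0, 0, 0, 0, 0, 82, 28], [0, 0, 0, 0, 0, 82, 28], [0, 0, 0, 0, 0, 82, 28]]
  ]
}}

```text
time: 5.55
tool_pos: [582.1, 90.4, 126.1]
tcp_rot: [179.9, -0.0, 90.0]
ft_force: [-0.0, -0.3, -2.9]
finger_gap: 30.0
grip_force: 49.8
```

```bash
python3 - <<'E'
from h import *
print(r.sense()["ft_force"])
a=optics.snapshot("top")["pixels"][140:220,200:320];b=optics.snapshot("side")["pixels"][110:230,200:340]
cv2.imwrite("pics/b2.png",np.vstack([cv2.resize(a,(600,400))[:300],cv2.resize(b,(350,300))[:, :].copy() if 0 else cv2.resize(b,(600,514))[:300]]))
E
```

```text
[-0.  -0.3 -2.9]
```

View pics/b2.png

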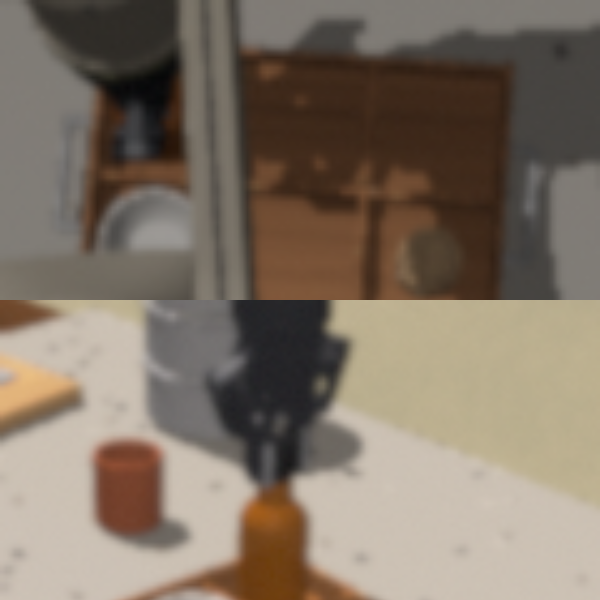

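The bottle is down inside the back-left cell, with force still showing its weight. Lower to contact, release and rise.

>>> {"op": "shift_gripper", "data": {
  "increments": [
    [[0, 0, 0, 0, 0, 1, 28], [0, 0, 0, 0, 0, 2, 28], [0, 0, 0, 0, 0, 2.5, 28], [0, 0, 0, 0, 0, 2.5, 28]]
  ]
}}

```text
time: 6.15
tool_pos: [582.6, 90.5, 125.1]
tcp_rot: [179.9, -0.0, 90.0]
ft_force: [-2.4, -0.1, 10.2]
finger_gap: 29.4
grip_force: 51.0
```

>>> {"op": "shift_gripper", "data": {
  "increments": [
    [[0, 0, 0, 0, 0, 0, 50], [0, 0, 0, 0, 0, 0, 50], [0, 0, 0, 0, 0, 0, 50], [0, 0, 0, 0, 0, -20, 50], [0, 0, 0, 0, 0, -70, 60], [0, 0, 0, 0, 0, -110, 84], [0, 0, 0, 0, 0, -110, 84]]
  ]
}}

```text
time: 7.02
tool_pos: [584.4, 90.6, 239.6]
tcp_rot: [179.4, -0.0, 90.0]
ft_force: [0.3, 1.7, -0.1]
finger_gap: 83.6
grip_force: 0.0
```

>>> {"op": "shift_gripper", "data": {
  "increments": [
    [[0, 0, 0, 60, 8, 0, 84], [0, 0, 0, 120, 17, 0, 84], [0, 0, 0, 180, 25, 0, 84], [0, 0, 0, 209, 29, 0, 84], [0, 0, 0, 209, 29, 50, 84], [0, 0, 0, 209, 29, 100, 84], [0, 0, 0, 209, 29, 150, 84], [0, 0, 0, 209, 29, 190, 84]]
  ]
}}

```text
time: 8.02
tool_pos: [609.3, 299.0, 40.2]
tcp_rot: [-179.9, 0.1, 90.0]
ft_force: [0.2, 0.8, -0.3]
finger_gap: 83.8
grip_force: 0.0
```

>>> {"op": "shift_gripper", "data": {
  "increments": [
    [[0, 0, 0, 0, 0, 14, 84], [0, 0, 0, 0, 0, 17.8, 84], [0, 0, 0, 0, 0, 17.8, 55], [0, 0, 0, 0, 0, 17.8, 55], [0, 0, 0, 0, 0, 17.8, 55], [0, 0, 0, 0, 0, 17.8, 55]]
  ]
}}

```text
time: 8.78
tool_pos: [612.4, 300.2, 27.9]
tcp_rot: [179.8, -0.1, 90.0]
ft_force: [-0.6, 0.3, 6.6]
finger_gap: 62.1
grip_force: 55.6
```

>>> {"op": "shift_gripper", "data": {
  "increments": [
    [[0, 0, 0, 0, 0, -4, 55], [0, 0, 0, 0, 0, -20, 55], [0, 0, 0, 0, 0, -60, 55], [0, 0, 0, 0, 0, -90, 55], [0, 0, 0, 0, 0, -100, 55], [0, 0, 0, 0, 0, -100, 55]]
  ]
}}

```text
time: 9.52
tool_pos: [610.9, 299.6, 125.7]
tcp_rot: [179.9, -0.0, 90.0]
ft_force: [0.5, -0.6, -2.9]
finger_gap: 61.9
grip_force: 55.4
```

>>> {"op": "shift_gripper", "data": {
  "increments": [
    [[0, 0, 0, -10, -25, 0, 55], [0, 0, 0, -25, -70, 0, 55], [0, 0, 0, -60, -110, 0, 55], [0, 0, 0, -110, -122.5, 0, 55], [0, 0, 0, -170, -122.5, 0, 55], [0, 0, 0, -230, -122.5, 0, 55], [0, 0, 0, -275, -122.5, 0, 55], [0, 0, 0, -289, -122.5, 0, 55]]
  ]
}}

```text
time: 10.52
tool_pos: [486.7, 8.2, 123.2]
tcp_rot: [-179.8, 0.0, 89.8]
ft_force: [0.4, 0.2, -2.8]
finger_gap: 62.1
grip_force: 56.1
```

>>> {"op": "shift_gripper", "data": {
  "increments": [
    [[0, 0, 0, 0, 0, 5, 55], [0, 0, 0, 0, 0, 40, 55], [0, 0, 0, 0, 0, 70, 55], [0, 0, 0, 0, 0, 85, 55], [0, 0, 0, 0, 0, 91, 55], [0, 0, 0, 0, 0, 93, 55], [0, 0, 0, 0, 0, 94.5, 55], [0, 0, 0, 0, 0, 94.5, 55]]
  ]
}}

```text
time: 11.52
tool_pos: [489.0, 11.3, 33.8]
tcp_rot: [180.0, -0.0, 90.0]
ft_force: [-16.0, 3.0, 24.7]
finger_gap: 62.1
grip_force: 58.6
```

>>> {"op": "shift_gripper", "data": {
  "increments": [
    [[0, 0, 0, 0, 0, -2, 55], [0, 0, 0, 0, 0, -2.5, 55], [0, 0, 0, 0, 0, -2.5, 55]]
  ]
}}

```text
time: 11.9
tool_pos: [489.1, 10.7, 33.9]
tcp_rot: [179.9, -0.0, 90.0]
ft_force: [-0.1, 1.0, 5.2]
finger_gap: 61.5
grip_force: 56.7
```

>>> {"op": "shift_gripper", "data": {
  "increments": [
    [[0, 0, 0, 0, 0, 0, 76], [0, 0, 0, 0, 0, 0, 76], [0, 0, 0, 0, 0, 0, 76], [0, 0, 0, 0, 0, -20, 76], [0, 0, 0, 0, 0, -80, 76], [0, 0, 0, 0, 0, -140, 70], [0, 0, 0, 0, 0, -190, 70], [0, 0, 0, 0, 0, -190, 70]]
  ]
}}

```text
time: 12.9
tool_pos: [490.9, 10.2, 228.4]
tcp_rot: [179.5, 0.0, 90.0]
ft_force: [0.6, 0.4, -0.5]
finger_gap: 70.1
grip_force: 0.0
```

>>> {"op": "shift_gripper", "data": {
  "increments": [
    [[0, 0, 0, -60, 25, 0, 70], [0, 0, 0, -120, 50, 0, 70], [0, 0, 0, -180, 75, 0, 70], [0, 0, 0, -240, 95, 0, 70], [0, 0, 0, -300, 102, 0, 70], [0, 0, 0, -327, 102, 0, 70], [0, 0, 0, -327, 102, 0, 70]]
  ]
}}

```text
time: 13.78
tool_pos: [588.7, -319.0, 220.4]
tcp_rot: [-179.8, -0.1, 89.8]
ft_force: [-0.1, 0.9, 1.3]
finger_gap: 70.8
grip_force: 0.0
```

```bash
python3 - <<'E'
from h import *
s=optics.snapshot("side");cv2.imwrite("pics/b3.png",cv2.resize(s["pixels"][110:250,190:430],None,fx=3.2,fy=3.2))
E
```

```text
(no output)
```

View pics/b3.png

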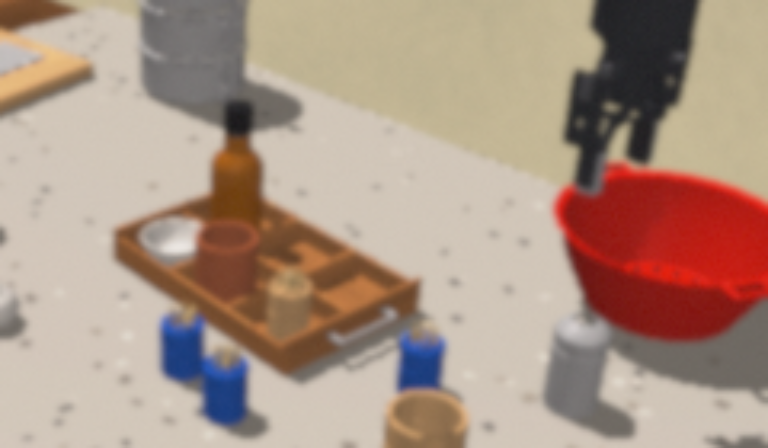

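Bottle and jar stand in their cells at crop (238,170) and (228,258). The gripper is above the shaker (578,365).

>>> {"op": "shift_gripper", "data": {
  "increments": [
    [[0, 0, 0, 0, 0, 50, 74], [0, 0, 0, 0, 0, 100, 74], [0, 0, 0, 0, 0, 150, 74], [0, 0, 0, 0, 0, 180, 74], [0, 0, 0, 0, 0, 189, 74], [0, 0, 0, 0, 0, 189, 74]]
  ]
}}

```text
time: 14.58
tool_pos: [590.1, -315.6, 34.1]
tcp_rot: [-180.0, -0.0, 90.1]
ft_force: [-0.3, 0.2, 0.0]
finger_gap: 74.1
grip_force: 0.0
```

>>> {"op": "shift_gripper", "data": {
  "increments": [
    [[0, 0, 0, 0, 0, 0, 42], [0, 0, 0, 0, 0, 0, 42], [0, 0, 0, 0, 0, 0, 42], [0, 0, 0, 0, 0, 0, 42]]
  ],
  "grip_n": 50
}}

```text
time: 15.08
tool_pos: [591.6, -317.4, 36.6]
tcp_rot: [179.8, 0.1, 90.0]
ft_force: [-0.4, 1.7, 7.3]
finger_gap: 47.0
grip_force: 51.5
```

>>> {"op": "shift_gripper", "data": {
  "increments": [
    [[0, 0, 0, 0, 0, -4, 42], [0, 0, 0, 0, 0, -20, 42], [0, 0, 0, 0, 0, -60, 42], [0, 0, 0, 0, 0, -110, 42], [0, 0, 0, 0, 0, -120, 42], [0, 0, 0, 0, 0, -120, 42]]
  ]
}}

```text
time: 15.82
tool_pos: [590.7, -317.0, 155.6]
tcp_rot: [179.9, 0.1, 90.0]
ft_force: [-0.1, -0.3, -2.5]
finger_gap: 46.7
grip_force: 51.6
```

>>> {"op": "shift_gripper", "data": {
  "increments": [
    [[0, 0, 0, 30, -2, 0, 42], [0, 0, 0, 85, -4, 0, 42], [0, 0, 0, 145, -7, 0, 42], [0, 0, 0, 205, -10, 0, 42], [0, 0, 0, 260, -12, 0, 42], [0, 0, 0, 300, -14, 0, 42], [0, 0, 0, 320, -15, 0, 42], [0, 0, 0, 320, -15, 0, 42]]
  ]
}}

```text
time: 16.82
tool_pos: [574.2, 4.3, 152.5]
tcp_rot: [-179.9, -0.0, 90.1]
ft_force: [-0.5, -0.8, -1.1]
finger_gap: 47.0
grip_force: 51.7
```

>>> {"op": "shift_gripper", "data": {
  "increments": [
    [[0, 0, 0, 0, 0, 20, 42], [0, 0, 0, 0, 0, 60, 42], [0, 0, 0, 0, 0, 90, 42], [0, 0, 0, 0, 0, 104, 42], [0, 0, 0, 0, 0, 108, 42], [0, 0, 0, 0, 0, 110, 42], [0, 0, 0, 0, 0, 111, 42], [0, 0, 0, 0, 0, 111, 42]]
  ]
}}

```text
time: 17.82
tool_pos: [575.7, 3.4, 43.9]
tcp_rot: [179.9, 0.0, 90.0]
ft_force: [-0.9, 0.6, -0.9]
finger_gap: 47.1
grip_force: 51.7
```

>>> {"op": "shift_gripper", "data": {
  "increments": [
    [[0, 0, 0, 0, 0, 1, 42], [0, 0, 0, 0, 0, 1.5, 42], [0, 0, 0, 0, 0, 1.5, 42]]
  ]
}}

```text
time: 18.2
tool_pos: [575.6, 3.5, 42.6]
tcp_rot: [179.9, 0.0, 90.0]
ft_force: [-2.0, -0.3, 6.8]
finger_gap: 47.2
grip_force: 52.2
```

>>> {"op": "shift_gripper", "data": {
  "increments": [
    [[0, 0, 0, 0, 0, 0, 62], [0, 0, 0, 0, 0, 0, 62], [0, 0, 0, 0, 0, 0, 62], [0, 0, 0, 0, 0, -20, 62], [0, 0, 0, 0, 0, -80, 62], [0, 0, 0, 0, 0, -140, 84], [0, 0, 0, 0, 0, -180, 84], [0, 0, 0, 0, 0, -180, 84]]
  ]
}}

```text
time: 19.2
tool_pos: [577.9, 3.2, 228.4]
tcp_rot: [179.4, 0.0, 90.0]
ft_force: [-0.5, 0.5, 0.1]
finger_gap: 84.3
grip_force: 0.0
```

>>> {"op": "shift_gripper", "data": {
  "increments": [
    [[0, 0, 0, -50, -31, 0, 84], [0, 0, 0, -100, -63, 0, 84], [0, 0, 0, -150, -95, 0, 84], [0, 0, 0, -200, -126, 0, 84], [0, 0, 0, -250, -158, 0, 84], [0, 0, 0, -300, -189, 0, 84], [0, 0, 0, -318.5, -201, 0, 84], [0, 0, 0, -318.5, -201, 0, 84]]
  ]
}}

```text
time: 20.2
tool_pos: [372.8, -315.9, 221.1]
tcp_rot: [-180.0, -0.0, 89.8]
ft_force: [-0.0, -0.7, 0.4]
finger_gap: 84.1
grip_force: 0.0
```

```bash
python3 - <<'E'
from h import *
s=optics.snapshot("side");cv2.imwrite("pics/b4.png",cv2.resize(s["pixels"][110:300,190:430],None,fx=3,fy=3))
E
```

```text
(no output)
```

View pics/b4.png

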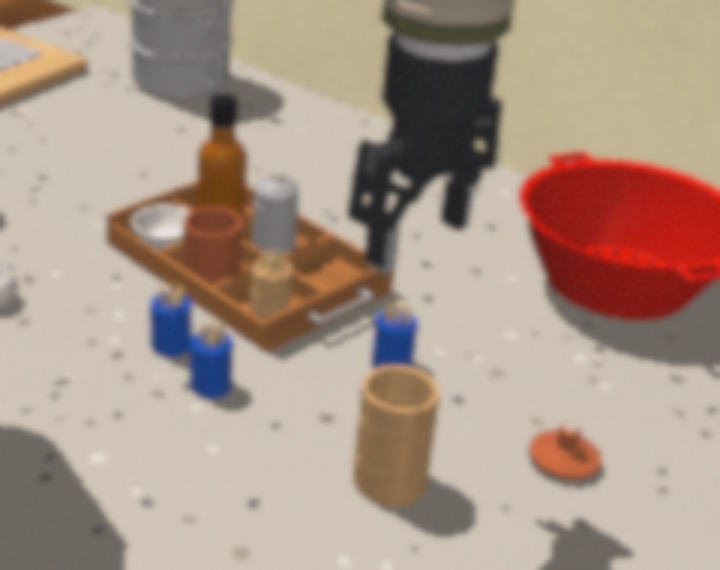

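The shaker now stands in the back-middle cell at crop (275,215). The gripper is above the cup (397,435).

>>> {"op": "shift_gripper", "data": {
  "increments": [
    [[0, 0, 0, 0, 0, 50, 84], [0, 0, 0, 0, 0, 100, 84], [0, 0, 0, 0, 0, 140, 84], [0, 0, 0, 0, 0, 165, 84], [0, 0, 0, 0, 0, 171.5, 84], [0, 0, 0, 0, 0, 171.5, 84]]
  ]
}}

```text
time: 21.0
tool_pos: [374.6, -314.5, 50.3]
tcp_rot: [-180.0, -0.0, 90.1]
ft_force: [0.1, -0.6, 0.7]
finger_gap: 83.8
grip_force: 0.0
```

>>> {"op": "shift_gripper", "data": {
  "increments": [
    [[0, 0, 0, 0, 0, 0, 56], [0, 0, 0, 0, 0, 0, 56], [0, 0, 0, 0, 0, 0, 56], [0, 0, 0, 0, 0, 0, 56]]
  ],
  "grip_n": 40
}}

```text
time: 21.5
tool_pos: [375.2, -316.0, 51.8]
tcp_rot: [179.9, 0.1, 90.0]
ft_force: [0.9, 1.8, 6.9]
finger_gap: 60.4
grip_force: 42.8
```

>>> {"op": "shift_gripper", "data": {
  "increments": [
    [[0, 0, 0, 0, 0, -4, 56], [0, 0, 0, 0, 0, -20, 56], [0, 0, 0, 0, 0, -60, 56], [0, 0, 0, 0, 0, -110, 56], [0, 0, 0, 0, 0, -120, 56], [0, 0, 0, 0, 0, -120, 56]]
  ]
}}

```text
time: 22.25
tool_pos: [374.4, -315.5, 171.1]
tcp_rot: [179.9, 0.1, 90.0]
ft_force: [-0.2, 0.1, -2.2]
finger_gap: 60.9
grip_force: 44.1
```

>>> {"op": "shift_gripper", "data": {
  "increments": [
    [[0, 0, 0, 23, 19, 0, 56], [0, 0, 0, 62, 52, 0, 56], [0, 0, 0, 104, 87, 0, 56], [0, 0, 0, 146, 122, 0, 56], [0, 0, 0, 186, 156, 0, 56], [0, 0, 0, 218, 182, 0, 56], [0, 0, 0, 232, 194, 0, 56], [0, 0, 0, 232, 194, 0, 56]]
  ]
}}

```text
time: 23.25
tool_pos: [567.4, -82.3, 168.2]
tcp_rot: [-179.8, -0.0, 90.1]
ft_force: [-0.5, 0.7, -1.3]
finger_gap: 61.0
grip_force: 44.1
```

>>> {"op": "shift_gripper", "data": {
  "increments": [
    [[0, 0, 0, 0, 0, 20, 56], [0, 0, 0, 0, 0, 60, 56], [0, 0, 0, 0, 0, 90, 56], [0, 0, 0, 0, 0, 104, 56], [0, 0, 0, 0, 0, 109, 56], [0, 0, 0, 0, 0, 110.5, 56], [0, 0, 0, 0, 0, 111, 56], [0, 0, 0, 0, 0, 111, 56]]
  ]
}}

```text
time: 24.25
tool_pos: [568.8, -83.2, 60.0]
tcp_rot: [179.9, 0.0, 90.0]
ft_force: [-1.1, 0.2, -2.2]
finger_gap: 60.9
grip_force: 44.1
```

>>> {"op": "shift_gripper", "data": {
  "increments": [
    [[0, 0, 0, 0, 0, 1, 56], [0, 0, 0, 0, 0, 2, 56], [0, 0, 0, 0, 0, 2, 56]]
  ]
}}

```text
time: 24.62
tool_pos: [568.5, -83.1, 57.8]
tcp_rot: [180.0, 0.0, 90.0]
ft_force: [-2.5, 0.5, 5.6]
finger_gap: 60.4
grip_force: 44.5
```

>>> {"op": "shift_gripper", "data": {
  "increments": [
    [[0, 0, 0, 0, 0, 0, 76], [0, 0, 0, 0, 0, 0, 76], [0, 0, 0, 0, 0, 0, 76], [0, 0, 0, 0, 0, -20, 76], [0, 0, 0, 0, 0, -80, 76], [0, 0, 0, 0, 0, -140, 50], [0, 0, 0, 0, 0, -170, 50], [0, 0, 0, 0, 0, -170, 50]]
  ]
}}

```text
time: 25.62
tool_pos: [570.3, -83.6, 232.7]
tcp_rot: [179.5, 0.1, 90.0]
ft_force: [1.1, 1.0, -0.5]
finger_gap: 50.1
grip_force: 0.0
```

>>> {"op": "shift_gripper", "data": {
  "increments": [
    [[0, 0, 0, -60, -12, 0, 45], [0, 0, 0, -120, -24, 0, 45], [0, 0, 0, -180, -36, 0, 45], [0, 0, 0, -240, -49, 0, 45], [0, 0, 0, -290, -59, 0, 45], [0, 0, 0, -318.5, -64.5, 0, 45], [0, 0, 0, -318.5, -64.5, 0, 45], [0, 0, 0, -318.5, -64.5, 0, 45]]
  ]
}}

```text
time: 26.62
tool_pos: [503.4, -400.7, 226.3]
tcp_rot: [-180.0, -0.1, 90.0]
ft_force: [-0.4, 0.9, 0.3]
finger_gap: 44.8
grip_force: 0.0
```

```bash
python3 - <<'E'
from h import *
s=optics.snapshot("top");q=optics.snapshot("side")
cv2.imwrite("pics/b5.png",np.hstack([cv2.resize(s["pixels"][135:225,205:315],None,fx=4,fy=4,interpolation=cv2.INTER_CUBIC),cv2.resize(q["pixels"][220:310,330:420],None,fx=4,fy=4,interpolation=cv2.INTER_CUBIC)]))
E
```

```text
(no output)
```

View pics/b5.png

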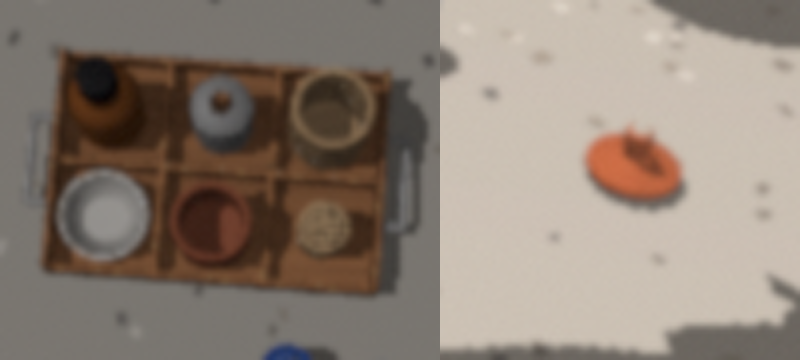

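All four items sit in their cells: jar rim centre at crop (212,225), bottle cap (96,78), shaker (221,110), cup (333,110). The lid is still on the counter. Next, measure the jar rim to correct the camera-to-robot offset.

```bash
python3 - <<'E'
from h import *
s=optics.snapshot("top");q=optics.snapshot("side")
im=s["pixels"].astype(int)
def c(U,V): return ((U+.5)/4-.5+205,(V+.5)/4-.5+135)
print("jar",ray(s,c(212,225),74),"cup",ray(s,c(333,110),106),"cap",ray(s,c(96,78),156),"shk",ray(s,c(221,107),95))
# side: lid disc mask
hsv=cv2.cvtColor(q["pixels"],cv2.COLOR_BGR2HSV);m=cv2.inRange(hsv,(0,130,70),(14,255,255));m[:235]=0;m[:,:340]=0;m[285:]=0;m[:,420:]=0
k=cv2.morphologyEx(m,cv2.MORPH_OPEN,np.ones((4,4)))
e=cv2.fitEllipse(max(cv2.findContours(k,0,1)[0],key=cv2.contourArea)); print(e,"lid side",ray(q,e[0],9))
print("jar exp. side px",proj(q,[489,11,74]))
E
```

```text
jar [484.4  11.5  74. ] cup [565.7 -80.5 106. ] cap [580.6  92.4 156. ] shk [571.6   3.5  95. ]
((378.85980224609375, 262.2612609863281), (13.565205574035645, 21.600135803222656), 105.51631164550781) lid side [ 500.1 -406.8    9. ]
jar exp. side px [261.2 182.7]
```

>>> {"op": "shift_gripper", "data": {
  "increments": [
    [[0, 0, 0, 0, 0, 60, 45], [0, 0, 0, 0, 0, 120, 45], [0, 0, 0, 0, 0, 170, 45], [0, 0, 0, 0, 0, 200, 45], [0, 0, 0, 0, 0, 210, 45], [0, 0, 0, 0, 0, 212, 45], [0, 0, 0, 0, 0, 212, 45]]
  ]
}}

```text
time: 27.7
tool_pos: [504.7, -402.4, 17.0]
tcp_rot: [179.9, 0.1, 90.0]
ft_force: [-0.5, 0.3, -0.1]
finger_gap: 45.1
grip_force: 0.0
```

>>> {"op": "shift_gripper", "data": {
  "increments": [
    [[0, 0, 0, 0, 0, 0, 14], [0, 0, 0, 0, 0, 0, 14], [0, 0, 0, 0, 0, 0, 14], [0, 0, 0, 0, 0, 0, 14]]
  ],
  "grip_n": 30
}}

```text
time: 28.2
tool_pos: [505.0, -402.6, 17.2]
tcp_rot: [179.8, 0.1, 90.0]
ft_force: [1.5, 0.2, 5.9]
finger_gap: 16.7
grip_force: 34.0
```

```bash
python3 - <<'E'
from h import *
q=optics.snapshot("side");cv2.imwrite("pics/b6.png",cv2.resize(q["pixels"][190:290,320:430],None,fx=5,fy=5,interpolation=cv2.INTER_CUBIC))
E
```

```text
(no output)
```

View pics/b6.png

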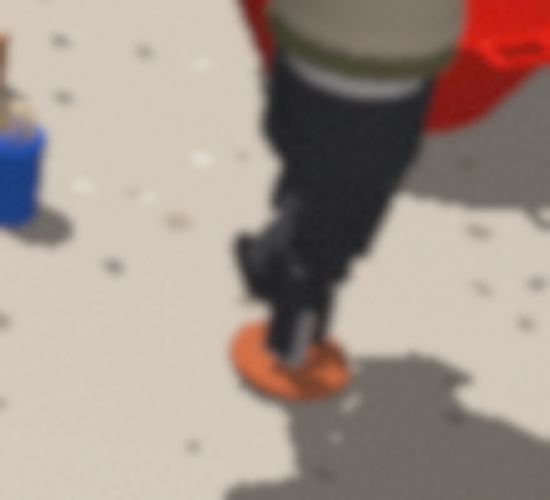

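Fingers hold the knob at crop (295,350), with the disc centred under them. Lift and carry over the jar.

>>> {"op": "shift_gripper", "data": {
  "increments": [
    [[0, 0, 0, 0, 0, -5, 14], [0, 0, 0, 0, 0, -25, 14], [0, 0, 0, 0, 0, -70, 14], [0, 0, 0, 0, 0, -120, 14], [0, 0, 0, 0, 0, -145, 14], [0, 0, 0, 0, 0, -150, 14], [0, 0, 0, 0, 0, -150, 14]]
  ]
}}

```text
time: 29.12
tool_pos: [503.3, -401.4, 164.7]
tcp_rot: [-180.0, -0.0, 90.0]
ft_force: [0.4, 0.4, -1.8]
finger_gap: 16.1
grip_force: 32.6
```

>>> {"op": "shift_gripper", "data": {
  "increments": [
    [[0, 0, 0, 30, -1, 0, 14], [0, 0, 0, 85, -3, 0, 14], [0, 0, 0, 145, -5, 0, 14], [0, 0, 0, 205, -7, 0, 14], [0, 0, 0, 265, -10, 0, 14], [0, 0, 0, 325, -12, 0, 14], [0, 0, 0, 375, -14, 0, 14], [0, 0, 0, 402, -15, 0, 14]]
  ]
}}

```text
time: 30.12
tool_pos: [486.8, 3.0, 162.9]
tcp_rot: [-179.8, -0.0, 90.1]
ft_force: [0.4, -0.5, -0.3]
finger_gap: 16.5
grip_force: 32.7
```

>>> {"op": "shift_gripper", "data": {
  "increments": [
    [[0, 0, 0, 10, -0.5, 0, 14], [0, 0, 0, 10, -0.5, 20, 14], [0, 0, 0, 10, -0.5, 45, 14], [0, 0, 0, 10, -0.5, 60, 14], [0, 0, 0, 10, -0.5, 66, 14], [0, 0, 0, 10, -0.5, 66, 14], [0, 0, 0, 10, -0.5, 66, 14]]
  ]
}}

```text
time: 31.0
tool_pos: [488.7, 10.2, 99.9]
tcp_rot: [179.9, 0.0, 90.0]
ft_force: [-0.3, 0.6, -1.1]
finger_gap: 16.2
grip_force: 32.7
```

```bash
python3 - <<'E'
from h import *
print(r.sense()["tool_pos"])
q=optics.snapshot("side");cv2.imwrite("pics/b7.png",cv2.resize(q["pixels"][120:220,220:330],None,fx=5,fy=5,interpolation=cv2.INTER_CUBIC))
E
```

```text
[488.7  10.2  99.9]
```

View pics/b7.png

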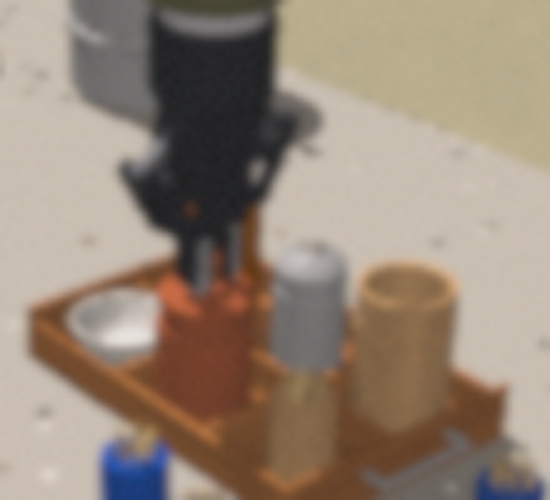

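The lid (crop 205,290) is aligned over the jar (204,350). Lower slowly.

>>> {"op": "shift_gripper", "data": {
  "increments": [
    [[0, 0, 0, 0, 0, 3, 14], [0, 0, 0, 0, 0, 6, 14], [0, 0, 0, 0, 0, 8, 14], [0, 0, 0, 0, 0, 10, 14], [0, 0, 0, 0, 0, 11, 14], [0, 0, 0, 0, 0, 12, 14], [0, 0, 0, 0, 0, 12, 14]]
  ]
}}

```text
time: 31.92
tool_pos: [488.0, 10.4, 86.9]
tcp_rot: [-180.0, -0.0, 90.0]
ft_force: [0.8, -0.2, -0.4]
finger_gap: 16.2
grip_force: 32.7
```

>>> {"op": "shift_gripper", "data": {
  "increments": [
    [[0, 0, 0, 0, 0, 1, 14], [0, 0, 0, 0, 0, 2, 14], [0, 0, 0, 0, 0, 2, 14]]
  ]
}}

```text
time: 32.3
tool_pos: [488.2, 10.4, 85.1]
tcp_rot: [180.0, 0.0, 90.0]
ft_force: [0.1, 0.6, 0.7]
finger_gap: 16.1
grip_force: 32.9
```

>>> {"op": "shift_gripper", "data": {
  "increments": [
    [[0, 0, 0, 0, 0, 0.7, 14], [0, 0, 0, 0, 0, 0.7, 14]]
  ]
}}

```text
time: 32.55
tool_pos: [488.4, 10.4, 85.0]
tcp_rot: [180.0, 0.0, 90.0]
ft_force: [-2.0, 0.4, 7.0]
finger_gap: 16.6
grip_force: 34.3
```

>>> {"op": "shift_gripper", "data": {
  "increments": [
    [[0, 0, 0, 0, 0, 0, 34], [0, 0, 0, 0, 0, 0, 34], [0, 0, 0, 0, 0, 0, 34], [0, 0, 0, 0, 0, -15, 34], [0, 0, 0, 0, 0, -60, 34], [0, 0, 0, 0, 0, -120, 34], [0, 0, 0, 0, 0, -150, 34]]
  ]
}}

```text
time: 33.42
tool_pos: [489.5, 10.3, 239.5]
tcp_rot: [179.7, 0.0, 90.0]
ft_force: [1.1, 0.0, -1.1]
finger_gap: 33.6
grip_force: 0.0
```

>>> {"op": "shift_gripper", "data": {
  "increments": [
    [[0, 0, 0, -60, 0, 0, 50], [0, 0, 0, -120, 0, 0, 50], [0, 0, 0, -180, 0, 0, 50], [0, 0, 0, -240, 0, 0, 50], [0, 0, 0, -300, 0, 0, 50], [0, 0, 0, -300, 0, 0, 50], [0, 0, 0, -300, 0, 0, 50]]
  ]
}}

```text
time: 34.3
tool_pos: [488.0, -289.6, 234.9]
tcp_rot: [180.0, -0.0, 89.9]
ft_force: [-0.1, -0.4, 1.1]
finger_gap: 49.9
grip_force: 0.0
```

```bash
python3 - <<'E'
from h import *
s=optics.snapshot("top");q=optics.snapshot("side")
cv2.imwrite("pics/b8.png",np.hstack([cv2.resize(s["pixels"][135:225,205:315],(400,327),interpolation=cv2.INTER_CUBIC),cv2.resize(q["pixels"][125:225,220:330],(360,327),interpolation=cv2.INTER_CUBIC)]))
E
```

```text
(no output)
```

View pics/b8.png

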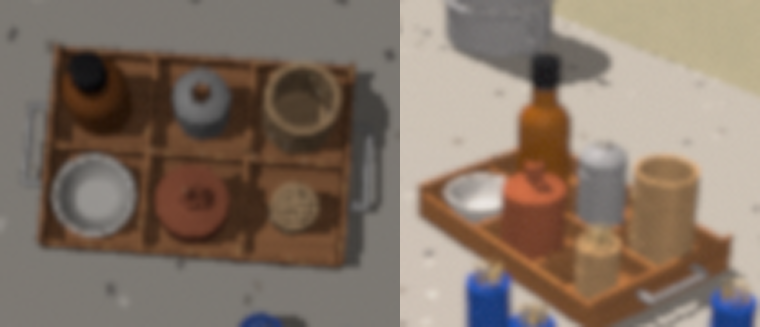

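The lid sits flat and centred on the jar at (192,202) and (533,200). All items are upright in their cells and the robot is clear. Contact came at the height expected for a seated lid, so I'm handing in.

```bash
python3 -c "
from bench import workorder
print(workorder.hand_in())"
```

```text
the job is handed in; nothing more can be done
None
```

The caddy is set and the job is handed in: bottle, shaker and cup are in the back row, and the lidded jar stands between the soy dish and the toothpick pot. Everything looked upright and seated in the last pictures, at about 34 s of the 128 s allowed; the hand-in returned no verdict.

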